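# Take a bent-laminated bracket out of its bending form and hold it up level

### The arm

A 6-joint arm with a two-finger parallel gripper is mounted at the origin on the work surface. World frame = base frame: x ahead of the robot, y to its left, z up, the work surface at z = 0. Lengths are in mm, angles in rad, forces in N, time in s.
With the tool pointing down it reaches from about 300 to 875 mm from the base axis. Payload 4.2 kg.
Tool frame: the origin (TCP) lies midway between the tips of the shut fingers; the grasp point (between the pads) lies 19 mm behind it; z points along the fingers, y is the line along which they close (so a half turn about z gives the same grasp; the last joint's range is limited). The gripper opens to 85 mm and grips with 20 to 120 N. Pads are 22 mm wide; open, the fingers measure 114 mm over their backs; the gripper's body (76 mm by 85 mm) begins 54 mm behind the grasp point. The pads swing forward as they close: fully open they stand 13 mm farther back than shut.
Start: joints at [-1.204, 0.32, 1.565, -0, 1.257, -0.02], TCP at [216.91, -532.535, 206.938] pointing down, gripper open.
Joint ranges: [-3.11, 3.11], [-0.84, 2.01], [0.21, 2.61], [-1.34, 4.49], [0.05, 2.63], [-2.56, 2.56]. Speed limits (rad/s): [2.57, 2.57, 3.14, 3.14, 3.14, 3.14].

### API

Orientations are given as a rotation vector (axis times angle).
In Python, from rig import bot, jaws, solve_ik, status, cams, job, models gives the robot as it stands. Calls block until the motion is done:
- bot.goto(position, orientation): joint-space move of the TCP to a pose.
- bot.move_linear(position, frame=None, vel=150, stop_force=None): straight line of the TCP; frame=None keeps the orientation; vel is the mean speed in mm/s. With stop_force (N) it stops when the force on the tool has changed by that much, and returns True; else False.
- bot.movej(angles): joint-space move.
- jaws.ungrasp() and jaws.close_gripper(grasp_force=None): open the fingers fully, or close them until they stop; grasp_force is the grip in N (None keeps the last).
- bot.wait(seconds).
- solve_ik(position, orientation): joint angles nearest the present ones, or None.
- status.read_state(): the state.
- cams.grab_frame(name): name is "scene" or "top" or "wrist"; returns a dict with "pixels" (384x512x3 uint8, red, green, blue), "fovy" (degrees; the focal length in pixels is half the picture's height over the tangent of half this angle, whatever the lens; pixels are square), "cx", "cy" (the principal point, pixels), "rvec" (rotation vector, rad) and "tvec" (3), from world to camera coordinates, as OpenCV has them; the wrist camera has in their place "tool_from_camera" (4x4, takes a point from camera to tool coordinates, whose origin is the TCP and whose axes are the flange's). Camera axes: x right, y down, z forward; pixel columns grow to the right and rows downward; lengths in mm; the calibration is good to about 2 mm. A picture is of the moment at which its call begins: read the wrist's pose just before it. There is no depth.
A pose or a line that the arm cannot do raises bot.IKError and nothing moves.
- job.hand_in(): hands the job in; it is judged then, once.
Trained networks look in the newest picture that a camera, given by its name, has taken for a name from the list of things; names that differ only in an ending like _2 or _b are one class to them, and where a whole thing is asked for, a point or a joint stands for the part that bears it (a point fixed in the world has none). Each returns a list of dicts, best first, with "score" (0 to 1); they miss things now and then, are a little off and sometimes report something else, mostly with a low value. They report only what shows in the picture. A call takes as long as a camera call. They do not tell look-alikes from the thing itself.
- models.cut_out(camera, target): "pixels" (384x512 bool, what is visible of it) and "uv" ([column, row] in pixels, amid what is visible of it).
The state is a dict: "time_s": time; "joint_positions": joint angles; "qvel": joint speeds; "joint_torque": joint torques, N m; "position": TCP position; "tool_rot": TCP orientation; "wrist_force": force on the tool from outside, world axes, zero at the start; "ft_torque": the same for the moment, N m; "width": finger opening in mm; "gripper_force": force on a finger pad.
Only numpy, scipy, OpenCV 4.12 (cv2) and the standard library are available. Lean on these libraries where they do the work, as an engineer would, in place of code of your own. Each camera call takes 0.05 s, during which the arm holds its last target. There are 200 camera calls.

### The job

The glue in the bending form has cured and the clamps are off: lift the loose upper caul off the form and stand it upright on the bare bench beside the form, setting it down rather than dropping it. Then lift the striped bent-wood bracket straight up out of the cavity, keeping it level, and finish holding it in the gripper, still and level, a hand's width clear above the top of the form, so that I can wipe its underside; do not let go of it. Leave the glue bottle, tile stack, mallet and F-clamp where they are.

Things in the scene. Friction and masses are not known exactly. Their poses are not given: they have to be found in the camera images.
- form: Fixed lower half of the bending form: brown fibreboard block 38 mm thick (its x), 236 long (its y), top 100 above the bench, on a base board 130 x 280 x 18. A cork-lined trough, open at both long sides, is cut into its top: flat floor 87 long in the middle, 58 above the bench, curving up at both ends into 50 degree slopes. Origin: centre of the board's underside, on the bench; z up.
- form_seat (a point): The middle of the cavity floor, 58 mm above the bench; the bracket's origin is here when it lies in the form. Axes as form.
- bracket: Bent-wood bracket of dark and light veneers (dark on top), about 75 g, loose in the cavity: a trough 48 mm wide (its x), 203 long over its leg ends (its y), 55 tall, 8 thick. Middle 84 mm flat, legs flare up at 50 degrees. Long edges overhang the form 5 mm each side: grip the flat across x, fingertips free to 35 mm below the origin. Origin: centre of the flat's underside; z up.
- caul: Loose upper half of the form: pale plywood block 38 mm thick (its x), 70 tall, about 260 g; top flat, 181 long (its y), underside flat, 79 long, ends curved to match the bracket's inside. Rests on the bracket's flat, its origin 8 mm above the bracket's. Stands stably on its underside. Origin: centre of the underside; centre of mass 39 mm above it; z up.
- glue_bottle: Bystander: upright yellow glue bottle, 62 mm in diameter, 170 mm tall. Origin: centre of its underside.
- tile_stack: Bystander: stack of diamond-shaped wooden tiles (one solid piece), 70 mm tall, 121 mm along its x and 70 mm along its y. Origin: centre of its underside.
- mallet: Bystander: wooden mallet lying on the bench; handle along its x from -160 mm to the head, head 70 mm (x, from 10 to 80 mm) by 120 mm (y) by 64 mm tall. Origin on the bench below the handle's axis.
- f_clamp: Bystander: red and steel F-clamp lying flat on the bench, 330 mm along its x (from -156 to 175 mm), 115 mm along its y (from -60 to 56 mm), 28 mm tall. Origin on the bench near its middle.
Mind the look-alikes: they are no part of the job. What is shaped like the caul but purple is not meant. Of the things that look like the bracket, the smaller one is meant.

How it is judged (in metres and radians):
On the way, in this order (a step that is already met when the one before it is completed fails the run):
1. the caul stands upright on the bare bench, off the form, at rest and let go of (height (world z) of caul below 0.006 m and angle between caul's own z axis and vertical below 0.12 rad and linear speed of caul below 0.02 m/s and contact force between the fingers and caul below 0.05 N), for 0.2 s.
2. the bracket is lifted out of the cavity, level, in the gripper (z of bracket in the frame of form_seat above 0.06 m and angle between bracket's own z axis and vertical below 0.15 rad and contact force between bracket and form below 0.05 N and contact force between the fingers and bracket above 1 N), for 0.1 s.
At the end, for the whole second after the job is handed in: Gripper holds the bracket still (<20 mm/s), level (5 degrees), touching only the fingers, within 80 mm sideways of its seat and 60 to 208 mm above the form's top (102 to 250 mm above the cavity floor); caul upright (7 degrees) on the bare bench, at rest, let go; others within 30 mm (all of step 1 and z of bracket in the frame of form_seat between 0.102 and 0.25 m and horizontal distance between bracket and form_seat below 0.08 m and angle between bracket's own z axis and vertical below 0.09 rad and linear speed of bracket below 0.02 m/s and angular speed of bracket below 0.15 rad/s and contact force between the fingers and bracket above 1 N and contact force between bracket and form below 0.05 N and contact force between bracket and caul below 0.05 N and contact force between anything else and caul above 1 N); the arm keeps its last pose, push and grip.
It fails at once if the bracket is tipped by more than 14 degrees (angle between bracket's own z axis and vertical above 0.25 rad).
It fails at once if the caul is tipped over (angle between caul's own z axis and vertical above 0.6 rad).
It fails at once if the caul is dropped: let go beside the form more than 15 mm above the bench (horizontal distance between caul and form above 0.06 m and height (world z) of caul above 0.015 m and contact force between the fingers and caul below 0.02 N).
It fails at once if the glue bottle, tile stack, mallet or F-clamp is moved by more than 30 mm (distance of any of glue_bottle, tile_stack, mallet, f_clamp from where it was at the start of the episode above 0.03 m).
It also fails if it takes over 59 s, if anything falls off the work surface, if the arm or the gripper's body presses on something with over 40 N, if the wrist force passes 120 N, or if a joint passes its speed limit or range.

## Working session

There is one attempt and no reset: what is moved stays moved. The work goes in short steps, each a Python script; the robot and the scene stay as the last script left them, time stands still between calls to the robot, and variables do not carry over. Pictures are saved under pics/ and viewed, at most 10 in all, crops included, and the job is handed in when it is done.

```bash
mkdir -p pics; ls
python3 - <<'E'
from rig import cams,models,status
import cv2,numpy as np
fs={}
for c in("scene","top"):
    f=cams.grab_frame(c);fs[c]=f
    cv2.imwrite(f"pics/{c}0.png",f["pixels"][:,:,::-1])
    print(c,f["fovy"],f["cx"],f["cy"],f["rvec"],f["tvec"])
    for t in("form","bracket","caul","glue_bottle","tile_stack","mallet","f_clamp"):
        print(t,[(round(d["score"],2),np.round(d["uv"]).tolist(),int(d["pixels"].sum())) for d in models.cut_out(c,t)])
print(status.read_state())
E
```

```text
pics
scene 53.56425479831345 249.9187186799426 190.3861332731368 [ 2.09463519  0.73922689 -0.3858737 ] [-382.63694434 -136.50467863 1504.91185392]
form [(0.86, [242.0, 200.0], 2380)]
bracket [(0.73, [125.0, 202.0], 1177), (0.57, [247.0, 194.0], 299)]
caul [(0.93, [334.0, 219.0], 977), (0.66, [250.0, 176.0], 1337)]
glue_bottle [(0.83, [212.0, 285.0], 1248)]
tile_stack [(0.97, [347.0, 162.0], 576)]
mallet [(0.8, [104.0, 278.0], 2349)]
f_clamp [(0.76, [302.0, 143.0], 675)]
top 47.15620247516189 257.7121321372402 199.4285003060776 [ 2.14990082 -2.09460895  0.22177486] [ -16.40235642  479.56359873 1477.1693271 ]
form [(0.81, [260.0, 202.0], 1947)]
bracket [(0.88, [363.0, 267.0], 504), (0.52, [238.0, 192.0], 82)]
caul [(0.96, [244.0, 116.0], 691), (0.77, [257.0, 193.0], 812)]
glue_bottle [(0.78, [363.0, 145.0], 434)]
tile_stack [(0.8, [151.0, 156.0], 541)]
mallet [(0.86, [398.0, 223.0], 1254)]
f_clamp [(0.92, [131.0, 214.0], 1380)]
{'time_s': 0.8, 'joint_positions': array([-1.20403645e+00,  3.19600355e-01,  1.56443270e+00, -1.41205747e-05,
        1.25740250e+00, -2.00143996e-02]), 'qvel': array([-0.00128863,  0.00118529,  0.00118374, -0.00069938,  0.00033311,
        0.00010089]), 'joint_torque': array([-2.63439861e-04, -4.15355086e+01, -2.34406936e+01,  2.07711992e-04,
        2.30898213e-04,  1.98983102e-06]), 'position': array([ 216.89800296, -532.57531891,  206.96391658]), 'tool_rot': array([3.08287450e+00, 6.03740341e-01, 2.17824254e-05]), 'wrist_force': array([ 0.15691418,  0.42993924, -0.68367726]), 'ft_torque': array([ 0.05918599, -0.01119921, -0.00102805]), 'gripper_force': 0.0, 'width': 85.33295359399787}
```

View pics/scene0.png

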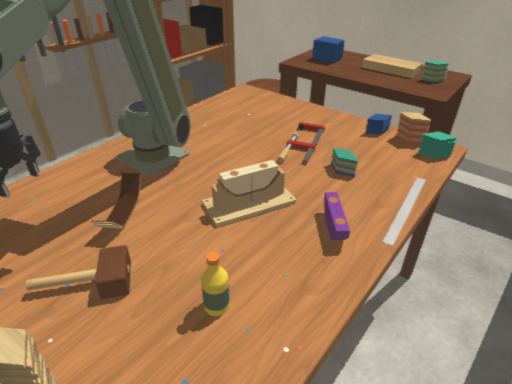

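View pics/top0.png

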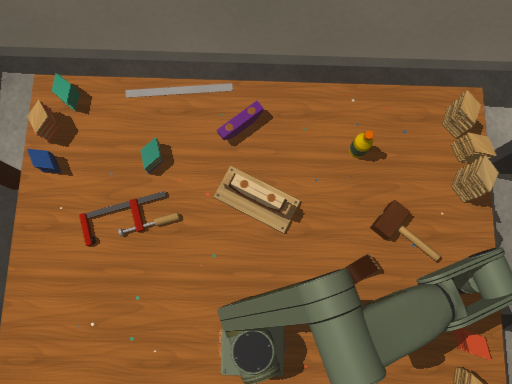

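The scene shows the form with the pale caul on it at (250,185), and the purple decoy at (335,215). In the top view, the form is at (258,199) with base-board corners near (231,167), (300,207), (287,233) and (215,194). The bottle is at (362,144), the tiles at (151,155), the mallet at (400,225) and the clamp at (130,215). I'll localise roughly, then look with the wrist camera.

```bash
cat > h.py <<'E'
from rig import bot,jaws,solve_ik,status,cams,job,models
import cv2,numpy as np
from scipy.spatial.transform import Rotation as R
def cam(f,st=None):
    """returns K, R (world->cam), t"""
    h=f["pixels"].shape[0]; fl=h/2/np.tan(np.radians(f["fovy"])/2)
    K=np.array([[fl,0,f["cx"]],[0,fl,f["cy"]],[0,0,1]])
    if "rvec" in f: return K,R.from_rotvec(f["rvec"]).as_matrix(),np.array(f["tvec"]).ravel()
    T=np.eye(4);T[:3,:3]=R.from_rotvec(st["tool_rot"]).as_matrix();T[:3,3]=st["position"]
    W=np.linalg.inv(T@np.array(f["tool_from_camera"])); return K,W[:3,:3],W[:3,3]
def back(C,uv,z):
    K,Rm,t=C; uv=np.atleast_2d(uv).astype(float)
    d=(Rm.T@np.linalg.inv(K)@np.c_[uv,np.ones(len(uv))].T).T; o=-Rm.T@t
    return o+d*((z-o[2])/d[:,2])[:,None]
def proj(C,P):
    K,Rm,t=C; q=(K@(Rm@np.atleast_2d(P).T+t[:,None])).T; return q[:,:2]/q[:,2:]
def down(yaw): # tool down, tool y axis along world direction yaw
    y=np.array([np.cos(yaw),np.sin(yaw),0]);z=np.array([0,0,-1.]);x=np.cross(y,z)
    return R.from_matrix(np.c_[x,y,z]).as_rotvec()
E
python3 - <<'E'
from h import *
C=cam(cams.grab_frame("top"))
q=back(C,[(231,167),(300,207),(287,233),(215,194)],18);print(q.round(),q.mean(0).round())
print(np.degrees(np.arctan2(*(q[0]-q[1]+q[3]-q[2])[1::-1])))
for n,uv,z in(("bottle",(362,146),80),("tiles",(151,155),50),("purple",(241,120),60),("bigbr",(366,266),30),("clamp",(137,215),15),("mallet",(392,220),50)):print(n,back(C,uv,z)[0].round())
s=status.read_state();print("wristcam",cams.grab_frame("wrist")["tool_from_camera"],cams.grab_frame("wrist")["fovy"])
E
```

```text
[[ 602.   94.   18.]
 [ 463. -154.   18.]
 [ 369. -109.   18.]
 [ 501.  147.   18.]] [484.  -5.  18.]
61.78695328952125
bottle [ 673. -362.   80.]
tiles [628. 376.  50.]
purple [764.  63.  60.]
bigbr [ 262. -379.   30.]
clamp [419. 417.  15.]
mallet [ 420. -468.   50.]
wristcam [[ 2.02216371e-04 -9.48582385e-01 -3.16530279e-01  8.09150009e+01]
 [ 9.99999589e-01  4.71591778e-04 -7.74419959e-04  1.30427900e+00]
 [ 8.83874209e-04 -3.16529992e-01  9.48582091e-01 -1.65927757e+02]
 [ 0.00000000e+00  0.00000000e+00  0.00000000e+00  1.00000000e+00]] 59.01407575061067
```

Run:
```python
from h import *
p=status.read_state()["position"]
bot.move_linear([p[0],p[1],330])
for yaw in(-28.2,151.8):
    print(yaw,solve_ik([484,-5,330],down(np.radians(yaw))))
o=min((down(np.radians(y)) for y in(-28.2,151.8)),key=lambda o:abs(solve_ik([484,-5,330],o)[5]))
bot.goto([484,-5,330],o)
s=status.read_state();f=cams.grab_frame("wrist");C=cam(f,s)
im=f["pixels"][:,:,::-1].copy();cv2.imwrite("pics/w1.png",im)
print(s["position"],s["time_s"])
for t in("form","bracket","caul"):
    for d in models.cut_out("wrist",t):
        m=d["pixels"].astype(np.uint8);print(t,round(d["score"],2),np.round(d["uv"]),m.sum(),cv2.minAreaRect(cv2.findNonZero(m)))
np.savez("w1.npz",pix=f["pixels"],K=C[0],R=C[1],t=C[2],caul=models.cut_out("wrist","caul")[0]["pixels"],form=models.cut_out("wrist","form")[0]["pixels"])
```

```text
-28.2 [-0.03409151  0.11822147  1.52490436  0.          1.49846682  0.45809134]
151.8 NoneTraceback (most recent call last):
  File "<stdin>", line 6, in <module>
  File "<stdin>", line 6, in <lambda>
TypeError: 'NoneType' object is not subscriptable
```

Run:
```python
from h import *
bot.goto([484,-5,330],down(np.radians(-28.2)))
s=status.read_state();f=cams.grab_frame("wrist");C=cam(f,s)
im=f["pixels"][:,:,::-1].copy();cv2.imwrite("pics/w1.png",im)
print(s["position"],s["time_s"])
r={}
for t in("form","bracket","caul"):
    for i,d in enumerate(models.cut_out("wrist",t)):
        m=d["pixels"].astype(np.uint8);r[f"{t}{i}"]=m;print(t,round(d["score"],2),np.round(d["uv"]),m.sum(),cv2.minAreaRect(cv2.findNonZero(m)))
np.savez("w1.npz",pix=f["pixels"],K=C[0],R=C[1],t=C[2],**r)
```

```text
[484.10101233  -5.70576485 329.95041264] 4.0417
form 0.56 [238. 120.] 12062 ((252.0, 136.5), (213.0, 100.0), 90.0)
bracket 0.91 [187. 355.] 2921 ((196.18809509277344, 356.7064514160156), (115.32228088378906, 34.96065902709961), 16.699243545532227)
bracket 0.71 [245.  65.] 833 ((254.0, 144.0), (174.0, 44.0), 90.0)
caul 0.95 [259. 147.] 5933 ((258.1331481933594, 152.261474609375), (166.45001220703125, 38.16886901855469), 88.21009063720703)
caul 0.58 [472.   9.] 2351 ((457.0, 15.0), (30.0, 108.0), 90.0)
caul 0.28 [483. 294.] 3180 ((484.75006103515625, 297.2500305175781), (93.33808135986328, 44.547725677490234), 45.0)
```

View pics/w1.png

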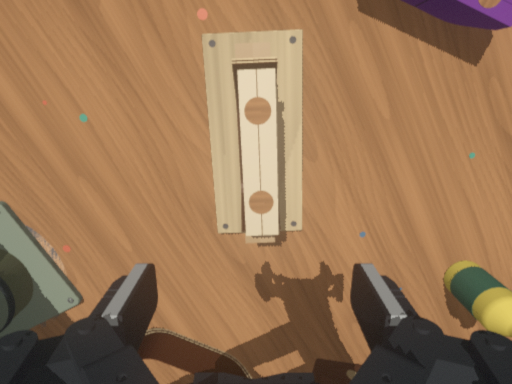

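The wrist view shows the caul's top with corners about (238,69), (276,69), (279,235) and (245,236). The board corners are (204,34), (302,30), (302,231) and (218,234). The fingers are at (130,300) and (380,300).

```bash
cat > fit.py <<'E'
from h import *
d=np.load("w1.npz");C=(d["K"],d["R"],d["t"])
g=cv2.cvtColor(d["pix"],cv2.COLOR_RGB2GRAY)
def q(c,z):
    c=cv2.cornerSubPix(g,np.array(c,np.float32)[:,None],(3,3),(-1,-1),(3,30,.01))[:,0]
    w=back(C,c,z);ax=w[0]-w[3]+w[1]-w[2]
    return c.round(1).tolist(),w.mean(0).round(1),np.degrees(np.arctan2(ax[1],ax[0])).round(2),[np.linalg.norm(w[i]-w[(i+1)%4]).round(1) for i in range(4)]
print(q([(238,69),(276,69),(279,235),(245,236)],136))
print(q([(204,34),(302,30),(302,231),(218,234)],18))
m=d["caul0"];r=cv2.boxPoints(cv2.minAreaRect(cv2.findNonZero(m)));w=back(C,r,136);print(w.mean(0),w.round())
E
python3 fit.py
```

```text
Traceback (most recent call last):
  File "fit.py", line 8, in <module>
    print(q([(238,69),(276,69),(279,235),(245,236)],136))
          ~^^^^^^^^^^^^^^^^^^^^^^^^^^^^^^^^^^^^^^^^^^^^^
  File "fit.py", line 5, in q
    c=cv2.cornerSubPix(g,np.array(c,np.float32)[:,None],(3,3),(-1,-1),(3,30,.01))[:,0]
      ~~~~~~~~~~~~~~~~^^^^^^^^^^^^^^^^^^^^^^^^^^^^^^^^^^^^^^^^^^^^^^^^^^^^^^^^^^^
cv2.error: OpenCV(4.12.0) :-1: error: (-5:Bad argument) in function 'cornerSubPix'
> Overload resolution failed:
>  - Layout of the output array corners is incompatible with cv::Mat
>  - Expected Ptr<cv::UMat> for argument 'corners'
```

```bash
sed -i 's/np.array(c,np.float32)\[:,None\]/np.array(c,np.float32).reshape(-1,1,2).copy()/' fit.py; python3 fit.py
```

```text
([[236.39999389648438, 69.80000305175781], [275.70001220703125, 68.5], [278.1000061035156, 234.3000030517578], [245.0, 236.0]], array([492. ,  -4.3, 136. ]), np.float64(63.89), [np.float64(39.1), np.float64(179.9), np.float64(38.4), np.float64(180.8)])
([[201.89999389648438, 33.70000076293945], [301.79998779296875, 29.399999618530273], [300.8999938964844, 229.3000030517578], [218.5, 233.10000610351562]], array([490.4,  -2.2,  18. ]), np.float64(64.13), [np.float64(127.5), np.float64(277.0), np.float64(126.5), np.float64(278.5)])
[491.3049124  -4.082977  136.       ] [[514.  85. 136.]
 [548.  69. 136.]
 [471. -95. 136.]
 [431. -75. 136.]]
```

Board and caul agree: centre (491,-3.5), y-axis yaw 64.0°. Next I'll grip the caul and lift it.

```bash
cat >> h.py <<'E'
yaw=np.radians(64.0);c=np.array([491.3,-3.6]);ex=np.array([np.sin(yaw),-np.cos(yaw)]);O=down(yaw-np.pi/2)
E
python3 - <<'E'
from h import *
bot.goto([*c,240],O)
print(bot.move_linear([*c,92],vel=120,stop_force=8))
jaws.close_gripper(50)
s=status.read_state();print(s["width"],s["gripper_force"],s["position"],s["wrist_force"])
print(bot.move_linear([*c,100],vel=30))
bot.move_linear([*c,195],vel=100)
s=status.read_state();print(s["width"],s["gripper_force"],s["position"],s["wrist_force"],s["time_s"])
cv2.imwrite("pics/s2.png",cams.grab_frame("scene")["pixels"][60:320,100:450,::-1].repeat(2,0).repeat(2,1))
E
```

```text
False
37.278897166109076 50.685394406318665 [491.786845    -3.67502614  92.49003177] [-0.01098523  0.05731425  2.34842945]
False
36.50267133939172 50.197468400001526 [490.7753673   -3.59012878 194.30289467] [-0.4448607  -0.17342398 -1.34287235] 8.1
```

View pics/s2.png

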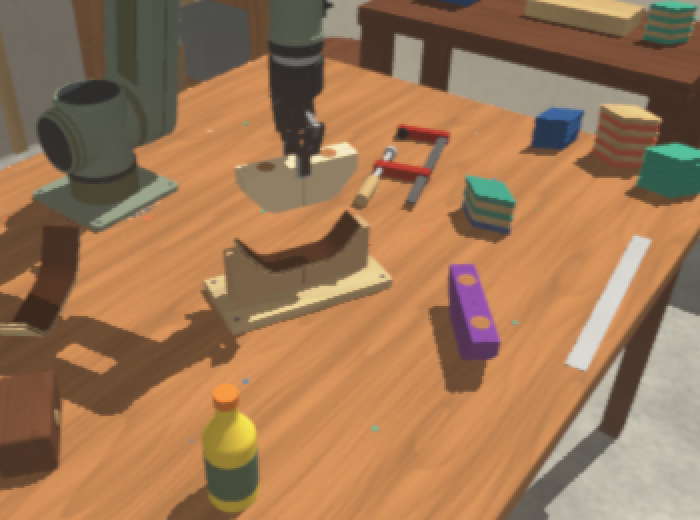

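The caul hangs level in the gripper at (295,175) in the crop, and the bracket stays in the form at (300,240). Now I'll set it down on the +x side.

Run:
```python
from h import *
t=c+140*ex;print(t)
bot.move_linear([*t,195],vel=150)
bot.move_linear([*t,36],vel=100)
bot.wait(0.3)
print(bot.move_linear([*t,20],vel=15,stop_force=3))
s=status.read_state();print(s["position"],s["wrist_force"],s["width"])
jaws.ungrasp();bot.wait(0.3)
p=status.read_state()["position"]
bot.move_linear([*p[:2],p[2]+30],vel=40);bot.move_linear([*p[:2],220],vel=150)
# view form with bracket
bot.goto([*c,330],O);bot.wait(.3)
s=status.read_state();f=cams.grab_frame("wrist");C=cam(f,s);print(s["time_s"])
r={}
for n in("bracket","caul"):
    for i,d in enumerate(models.cut_out("wrist",n)):
        m=d["pixels"].astype(np.uint8);r[f"{n}{i}"]=m;print(n,round(d["score"],2),np.round(d["uv"]),m.sum())
np.savez("w2.npz",pix=f["pixels"],K=C[0],R=C[1],t=C[2],**r)
cv2.imwrite("pics/w2.png",f["pixels"][:,:,::-1])
```

```text
[617.13116648 -64.97196055]
True
[617.07340567 -64.98535581  26.47661357] [ 0.37424436 -0.62714099  3.75413859] 36.73741869102567
15.9833
bracket 0.64 [254. 144.] 6747
caul 0.96 [357. 142.] 5897
caul 0.95 [469.  16.] 3909
```

View pics/w2.png

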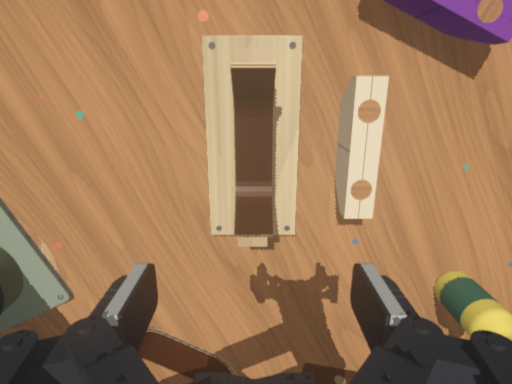

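The caul stands upright at (360,147). The bracket is alone in the trough, with long edges at columns ~231–235 and ~273–276 and ends at rows 67 and 235.

Run:
```python
from h import *
d=np.load("w2.npz");C=(d["K"],d["R"],d["t"])
w=back(C,[(231,68),(276,68),(273,235),(235,235)],113)[:,:2]
ey=np.array([np.cos(yaw),np.sin(yaw)])
print(((w-c)@ex).round(1),((w-c)@ey).round(1))
m=d["bracket0"]
# flat's edges around the middle, z=66
for y in(-25,0,25):
    row=int(round(proj(C,[[*(c+y*ey),66]])[0,1]));cols=np.nonzero(m[row])[0]
    print(y,((back(C,[(cols[0],row),(cols[-1]+1,row)],66)[:,:2]-c)@ex).round(1))
```

```text
[-23.2  24.1  24.3 -22.4] [ 96.9  96.8 -95.2 -95.2]
-25 [-23.7  24.2]
0 [-23.3  23.8]
25 [-24.1  24.6]
```

Centred within 1 mm, so I'll grip and lift.

Run:
```python
from h import *
ey=np.array([np.cos(yaw),np.sin(yaw)]);b=c+.3*ex+.5*ey
bot.goto([*b,200],O)
print(bot.move_linear([*b,41],vel=100,stop_force=8))
jaws.close_gripper(40);bot.wait(.2)
s=status.read_state();print(s["width"],s["gripper_force"],s["position"],s["wrist_force"])
if 40<s["width"]<52:
    bot.move_linear([*b,55],vel=30);bot.move_linear([*b,186],vel=70);bot.wait(.5)
    s=status.read_state();print(s["width"],s["gripper_force"],s["position"],s["wrist_force"],s["time_s"])
cv2.imwrite("pics/s3.png",cams.grab_frame("scene")["pixels"][60:320,100:450,::-1].repeat(2,0).repeat(2,1))
```

```text
False
0.4548759424509165 3.0428784499599715 [492.17107019  -3.21498306  41.64921991] [-1.07833095  0.79580927  5.92837389]
```

View pics/s3.png

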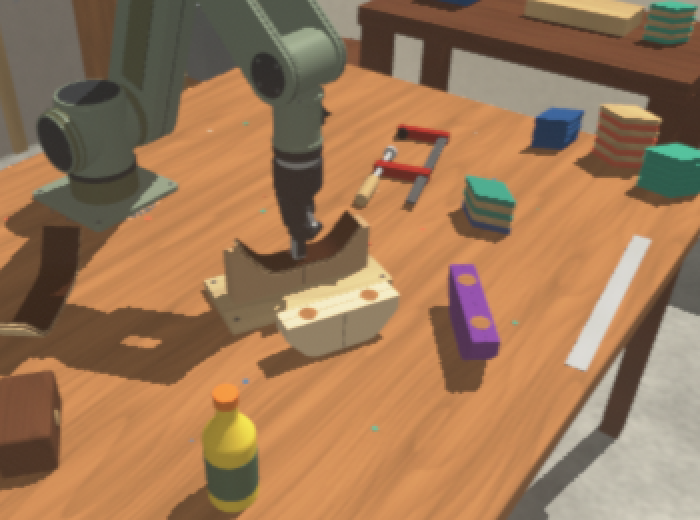

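The fingers read shut (0.45 mm), so they missed the bracket's edges. I need a closer look before moving.

Run:
```python
from h import *
s=status.read_state();print(s["width"],s["gripper_force"],s["position"],s["wrist_force"],s["time_s"],s["tool_rot"],O)
a=cams.grab_frame("wrist")["pixels"][:,:,::-1]
f=cams.grab_frame("scene");b=f["pixels"][150:230,190:310,::-1]
b=cv2.resize(b,(480,320),interpolation=cv2.INTER_CUBIC)
o=np.zeros((384,800,3),np.uint8);o[:320,:480]=b;o[:240,480:]=cv2.resize(a,(320,240));cv2.imwrite("pics/s4.png",o)
```

```text
0.26395646985512816 3.0437739193439484 [492.18575199  -3.22435821  41.65137532] [-0.60081953 -0.09170298  6.53771711] 19.475 [2.66384136e+00 1.66451247e+00 1.41949623e-03] [2.66422167 1.66479047 0.        ]
```

View pics/s4.png

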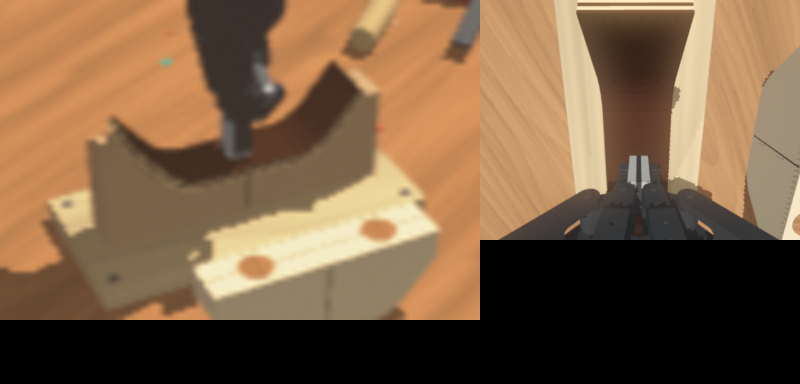

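The shut fingertips sit in the trough above the flat (crop (237,158), scene pixel ≈ (249,189)). I'll check the reported TCP against where that pixel projects.

Run:
```python
from h import *
f=cams.grab_frame("scene");C=cam(f);f2=cams.grab_frame("wrist");s=status.read_state();W=cam(f2,s)
for z in(41,50,58,66,75):print(z,proj(C,[[492,-3.2,z]]).round(1),proj(W,[[492,-3.2,z]]).round(1))
print(np.array(solve_ik(s["position"],s["tool_rot"]))-s["joint_positions"],s["joint_torque"].round(1))
```

```text
41 [[249.1 193.8]] [[252.3 241.5]]
50 [[249.1 191.5]] [[252.3 249.1]]
58 [[249.  189.5]] [[252.2 256.6]]
66 [[249.  187.5]] [[252.2 264.7]]
75 [[249.  185.1]] [[252.1 274.9]]
[ 1.38777878e-16 -3.33066907e-16 -2.22044605e-16 -8.01767507e-16
 -1.11022302e-16  5.55111512e-16] [ -0.2 -34.5 -15.9  -0.1  -0.3  -0. ]
```

Run:
```python
from h import *
ey=np.array([np.cos(yaw),np.sin(yaw)]);b=c+.3*ex+.5*ey
for z in(46,52,60,70,80):
    r=bot.move_linear([*b,z],vel=40);s=status.read_state();print(z,r,s["width"].round(2),s["gripper_force"].round(1),s["position"].round(1),s["wrist_force"].round(1))
a=cams.grab_frame("wrist");W=cam(a,s);print(proj(W,[s["position"]]))
f=cams.grab_frame("scene");print(proj(cam(f),[s["position"]]));bb=f["pixels"][150:230,190:310,::-1]
bb=cv2.resize(bb,(480,320),interpolation=cv2.INTER_CUBIC)
o=np.zeros((384,800,3),np.uint8);o[:320,:480]=bb;o[:240,480:]=cv2.resize(a["pixels"][:,:,::-1],(320,240));cv2.imwrite("pics/s5.png",o)
```

```text
Traceback (most recent call last):
AttributeError: 'float' object has no attribute 'round'
```

Run:
```python
from h import *
ey=np.array([np.cos(yaw),np.sin(yaw)]);b=c+.3*ex+.5*ey
for z in(46,52,60,70,80):
    if z>46: bot.move_linear([*b,z],vel=40)
    s=status.read_state();print(z,s["width"],s["gripper_force"],s["position"].round(1),s["wrist_force"].round(1))
a=cams.grab_frame("wrist");W=cam(a,s);print(proj(W,[s["position"]]))
f=cams.grab_frame("scene");print(proj(cam(f),[s["position"]]));bb=f["pixels"][150:230,190:310,::-1]
bb=cv2.resize(bb,(480,320),interpolation=cv2.INTER_CUBIC)
o=np.zeros((384,800,3),np.uint8);o[:320,:480]=bb;o[:240,480:]=cv2.resize(a["pixels"][:,:,::-1],(320,240));cv2.imwrite("pics/s5.png",o)
```

```text
46 0.15346983554186663 0.0 [491.9  -3.3  46.1] [-0.6 -0.2  0.1]
52 -0.36921284470971677 0.0 [492.   -3.3  52.2] [ 0.3  0.  -0.5]
60 -0.12699596150131925 0.0 [492.   -3.3  60.3] [-0.  -0.3  0.6]
70 -0.05450015288986357 0.0 [492.   -3.3  70.3] [ 0.   0.3 -0.4]
80 0.14060647707721136 0.0 [492.   -3.3  80.3] [-0.6 -1.3 -0.1]
[[252.69111255 241.9477075 ]]
[[248.98952609 183.76184611]]
```

View pics/s5.png

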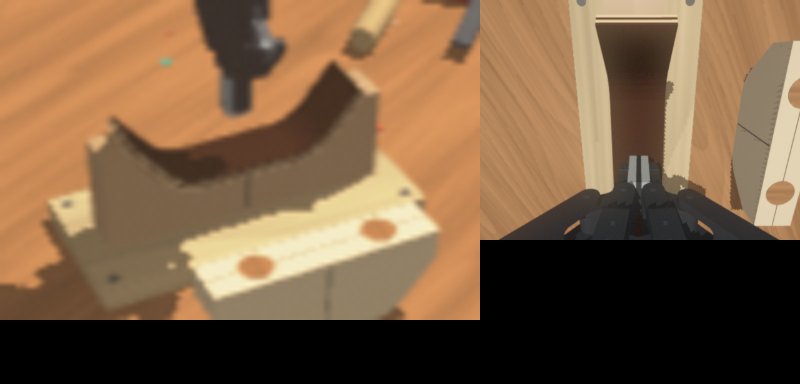

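The picture puts the shut fingertips about 23 mm above the reported TCP (scene row 178, expected 184). The fingers are effectively shorter than stated. I'll measure the offset by touching the bracket's flat at z=66, then grip correspondingly deeper.

Run:
```python
from h import *
ey=np.array([np.cos(yaw),np.sin(yaw)]);b=c+.3*ex+.5*ey
bot.move_linear([*b,52],vel=60);bot.wait(.2)
r=bot.move_linear([*b,38],vel=10,stop_force=3);z=status.read_state()["position"][2];print(r,z)
bot.move_linear([*b,100],vel=100);jaws.ungrasp()
d=66-z
if r and 15<d<30:
    zg=60-19-4-d;print("zg",zg)
    print(bot.move_linear([*b,zg],vel=80,stop_force=8))
    jaws.close_gripper(40);bot.wait(.2)
s=status.read_state();print(s["width"],s["gripper_force"],s["position"],s["wrist_force"],s["time_s"])
```

```text
True 41.67263553777085
zg 12.672635537770851
False
47.420196333810786 41.272698640823364 [491.9738303   -3.27659988  13.1157922 ] [-2.18687713  1.20842086  5.10172879] 26.7083
```

Offset confirmed at 24.3 mm, and the grip on the bracket is good (47.4 mm, 41 N). Lifting.

Run:
```python
from h import *
ey=np.array([np.cos(yaw),np.sin(yaw)]);b=c+.3*ex+.5*ey
bot.move_linear([*b,30],vel=25)
bot.move_linear([*b,153],vel=70);bot.wait(.5)
s=status.read_state();print(s["width"],s["gripper_force"],s["position"],s["wrist_force"],s["time_s"])
a=cams.grab_frame("wrist");f=cams.grab_frame("scene");bb=f["pixels"][110:230,180:320,::-1]
bb=cv2.resize(bb,(480,411),interpolation=cv2.INTER_CUBIC)
o=np.zeros((411,800,3),np.uint8);o[:,:480]=bb;o[:240,480:]=cv2.resize(a["pixels"][:,:,::-1],(320,240));cv2.imwrite("pics/s6.png",o)
```

```text
47.533903682968955 41.10486030578613 [491.79233389  -3.28847494 153.00419903] [-0.03069436 -0.01646109 -0.66915419] 29.9583
```

View pics/s6.png

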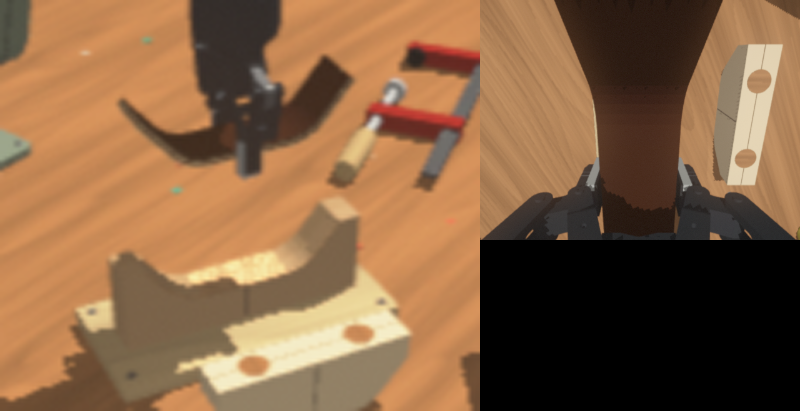

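The bracket is held above the empty form and looks roughly level. Its leg ends are at crop (122,100) and (352,80). I'll check the tilt by projection.

Run:
```python
from h import *
from scipy.optimize import least_squares
ey=np.array([np.cos(yaw),np.sin(yaw)]);b=c+.3*ex+.5*ey
f=cams.grab_frame("scene");C=cam(f)
ms=models.cut_out("scene","bracket");m=None
for d in ms: print(d["score"],d["uv"],d["pixels"].sum())
d=min(ms,key=lambda d:np.hypot(d["uv"][0]-248,d["uv"][1]-147));m=d["pixels"]
L=np.column_stack(np.nonzero(m))[:,::-1];print("mask left/right/top",L[L[:,0].argmin()],L[L[:,0].argmax()],L[L[:,1].argmin()],L[L[:,1].argmax()])
def img(P): return (proj(C,P)-[180,110])*[480/140,411/120]
e3=lambda x,y,z,th,z0:np.array([*(b+x*ex+(y*np.cos(th)-z*np.sin(th))*ey),z0+y*np.sin(th)+z*np.cos(th)])
for deg in(-6,-3,0,3,6):
    th=np.radians(deg)
    print(deg,img([e3(x,y,z,th,198) for y,z in((-101.5,50),(101.5,50),(-96,55),(96,55)) for x in(-24,24)]).round().tolist())
print("form",img([e3(x,y,100,0,0) for y in(-118,118) for x in(-19,19)]).round().tolist())
```

```text
0.86 [261.8, 149.9] 631
0.82 [126.3, 202.6] 1182
mask left/right/top [214 140] [282 133] [274 126] [236 158]
-6 [[118.0, 90.0], [139.0, 115.0], [332.0, 66.0], [358.0, 88.0], [125.0, 84.0], [146.0, 109.0], [327.0, 61.0], [353.0, 84.0]]
-3 [[115.0, 96.0], [136.0, 122.0], [330.0, 61.0], [356.0, 83.0], [121.0, 90.0], [143.0, 115.0], [325.0, 56.0], [351.0, 79.0]]
0 [[113.0, 103.0], [133.0, 128.0], [327.0, 56.0], [354.0, 78.0], [118.0, 96.0], [139.0, 121.0], [322.0, 52.0], [348.0, 74.0]]
3 [[110.0, 109.0], [131.0, 135.0], [325.0, 51.0], [351.0, 73.0], [116.0, 102.0], [137.0, 127.0], [319.0, 47.0], [346.0, 70.0]]
6 [[108.0, 115.0], [129.0, 141.0], [322.0, 46.0], [348.0, 69.0], [113.0, 108.0], [134.0, 134.0], [316.0, 43.0], [342.0, 65.0]]
form [[107.0, 256.0], [123.0, 278.0], [340.0, 195.0], [359.0, 215.0]]
```

The bracket's mask ends match a level pose to within about 1.5°. Its height is ~198 mm, about 98 mm above the form's top, and it's still. Handing in.

```bash
python3 -c "
from rig import job,status
print(job.hand_in());print(status.read_state()['time_s'])"
```

```text
the job is handed in; nothing more can be done
None
the job is handed in; nothing more can be done
```

The job is handed in, with no verdict reported: the caul stands upright on the bench beside the form, and the bracket is gripped still, level to about 1.5° and about 98 mm above the form's top.

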